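# Refit the thickness knob of a bench slab roller

## Task

The thickness knob has come off the slab roller. Fit it back on the bare D-shaft: rest it on the shaft with only a light push, turn it slowly until the flats meet and it drops, and press it gently home until its skirt lies on the dial plate. Then turn the fitted knob until its white pointer stands at the red mark, let go, and leave everything else on the bench where it is.

Things in the scene. Friction and masses are not known exactly. Their poses are not given: they have to be found in the camera images.
- roller: The bench slab roller, bolted down: a green gearbox 130 x 120 mm with an aluminium dial plate on top, 75 mm above the bench, and a 60 mm steel roller running 400 mm from it to its +y side. Origin: on the bench under the dial's (and shaft's) upright axis. z up. The red mark on the dial plate, 34 to 54 mm from the axis, lies exactly in the -x direction of this frame.
- dial (a point): Centre of the dial plate's top face, on the shaft's upright axis; axes as roller. The shaft turns about this axis with friction of about 0.12 N m, more than a lightly pressed knob can drag, and stays where it is left; it is greased, so the knob slides on it. Its stops lie 0.8 rad counterclockwise and 2.8 rad clockwise of the red mark.
- shaft_end (a point): Top centre of the upright steel D-shaft, 28 mm above the dial plate; axes as roller. 20 mm diameter; its one flat, cut full height, lies 4 mm from the axis. The shaft's turn is not reported: at the start the flat looks 0.5 to 2.1 rad clockwise, seen from above, from the red mark.
- knob: The loose black thickness knob, about 140 g, 66 mm tall, standing bore down on the wooden board. Origin: centre of its underside; z up, x towards its white pointer. Twelve-sided skirt 54 mm across flats, 34 mm tall. Not yet keyed, it rests on the shaft with its underside 17 mm above the dial plate; keyed (within about 0.15 rad) it can slide down until the underside lies on the plate.
- bore (a point): Mouth of the knob's bore, at the knob's origin; axes as knob. Mouth 28 mm wide, tapering within 5.5 mm to a round bore of 21.6 mm (radial play 0.8 mm); from 11 mm up a flat, 6.2 mm from the axis on the pointer (+x) side, makes it a D, closed at 30 mm: the pointer stands over the shaft's flat. More than 60 N between knob and roller or shaft is forcing it.
- grip (a point): Middle of the knob's grip bar, 54 mm above its underside; axes as knob. The bar is 46 mm along x, 14 mm wide along y, and reaches from 34 mm (top of the skirt) to 66 mm above the underside.
- pointer (a point): Tip of the knob's white pointer: 27 mm from the knob's axis along its +x, 34 mm above its underside.
- board: Fixed wooden ware board, 200 x 320 x 16 mm, origin at the centre of its underside; the knob, the collar and the rib lie on it, in no fixed order, about 100 mm apart.
- mug: Clay mug, 80 mm wide, 90 mm tall. Origin under its centre. Leave alone.
- bowl: Clay bowl, 150 mm wide, 60 mm tall. Origin under its centre. Leave alone.
- jar: Blue jar, 64 mm wide, 90 mm tall. Origin under its centre. Leave alone.
- rib: Flat wooden throwing rib, 67 x 75 x 6 mm, lying on the board. Leave alone.
- collar: Brass collar ring, 34 mm wide, 12 mm tall, lying on the board. Leave alone.
Not all that is in view belongs to the job. What is shaped like the knob but orange or yellow is not meant.

How it is judged:
By the outcome, as a careful person would: the job done as asked, in the order asked, and still so for the second after the job is handed in, with the robot touching nothing.
It also fails if it takes over 64 s, if anything falls off the work surface, if the arm or the gripper's body presses on something with over 40 N, if the wrist force passes 120 N, or if a joint passes its speed limit or range.

## Robot

A 7-joint arm with a two-finger parallel gripper is mounted at the origin on the work surface. World frame = base frame: x ahead of the robot, y to its left, z up, the work surface at z = 0. Lengths are in m, angles in rad, forces in N, time in s.
With the tool pointing down it reaches from about 0.4 to 0.875 m from the base axis. Payload 19.3 kg.
Tool frame: the origin (TCP) lies midway between the tips of the shut fingers; the grasp point (between the pads) lies 19 mm behind it (r.tcp_to_grasp is the distance from the TCP to the grasp point, in m); z points along the fingers, y is the direction in which the jaws open and shut (so a half turn about z gives the same grasp; the last joint's range is limited). The gripper opens to 85 mm and grips with 20 to 120 N. Pads are 22 mm wide; open, the fingers measure 114 mm over their backs; the gripper's body (76 mm by 85 mm) begins 54 mm behind the grasp point. The pads swing forward as they close: fully open they stand 13 mm farther back than shut.
Start: joints at [-1.37, 0.521, -0.036, 1.599, 0.021, 1.021, -0.113], TCP at [0.167, 0.602, 0.231] pointing down, gripper open.
Joint ranges: [-2.91, 2.91], [-0.3, 2.13], [-1.5, 1.42], [0.17, 2.43], [-1.26, 4.41], [0.16, 1.93], [-2.52, 2.52]. Speed limits (rad/s): [1.89, 1.89, 2.39, 2.39, 3.01, 3.01, 3.01].

## Interface

Orientations are given as a unit quaternion [w, x, y, z].
In Python, from rig import r gives the robot as it stands.
- The arm moves only by the tool step_arm, never from a script. Its arguments are lists of equal length, an entry for each row: "angular": the turn, a rotation vector about the tool's x, y, z in degrees, a list of three; "travel": the shift along the tool's x, y, z in cm, a list of three; "jaw": the gripper command: -1 is fully open, 1 is shut, values between are in proportion. A call has 1 to 5 rows; each row is the pose to reach, as a shift and turn from the pose measured when the call began, along the tool's axes at that moment; what a row does not reach only later rows make up. A row lasts 1/10 s, in which the tool goes at most 50 mm and 8.59 degrees, less where a joint would pass 70% of its speed; a pose out of reach is approached as far as the arm can. A call with a gripper value outside its range is refused whole. The fingers move at their own pace and stop on an object; the grip force is fixed at half the most. Time passes only in rows, so rows that repeat a pose let the fingers close. It gives the time, the measured TCP pose, the force and the opening at its end, in the units of the state.
- r.get_obs(): the state, without advancing time (a new reading comes with each control period).
- r.capture(name): name is "scene" or "top"; returns a dict with "img" (400x640x3 uint8, red, green, blue), "intrinsics" (3x3 intrinsics, pixels), "view" (4x4, takes a point from world to camera coordinates). Camera axes: x right, y down, z forward; pixel columns grow to the right and rows downward; lengths in m; the calibration is good to about 2 mm. A picture is of the moment at which its call begins. There is no depth.
- r.job_done(): hands the job in, once; it reports no verdict.
The state is a dict: "clock": time; "joint_positions": joint angles; "dq": joint speeds; "joint_efforts": joint torques, N m; "eef_pos": TCP position; "tool_rot": TCP orientation; "contact_force": force on the tool from outside, world axes, zero at the start; "wrist_torque": the same for the moment, N m; "opening": opening from 0.0 (shut) to 1.0 (fully open).
Only numpy, scipy, OpenCV 4.12 (cv2) and the standard library are available. Lean on these libraries where they do the work, as an engineer would, in place of code of your own. Each camera call takes 0.05 s, during which the arm holds its last target. There are 200 camera calls.

## Working session

There is one attempt and no reset: what is moved stays moved. The work goes in short steps, Python scripts to look and compute and a tool call to move; the robot and the scene stay as the last step left them, time stands still between calls to the robot, and variables do not carry over. Pictures are saved under pics/ and viewed, about 8 in all and at most 12, crops included, and the job is handed in when it is done.

Besides the shell and the picture viewer there is one more tool, called after ">>>" as name(argument=value, ...), one argument or row to a line, values as JSON. step_arm: Moves the arm, as the interface text tells. Its arguments: {"type":"object","properties":{"angular":{"type":"array","items":{"type":"array","items":{"type":"number"}}},"travel":{"type":"array","items":{"type":"array","items":{"type":"number"}}},"jaw":{"type":"array","items":{"type":"number"}}},"required":["angular","travel","jaw"]}

```bash
mkdir -p pics; ls; cat > h.py <<'E'
import numpy as np, cv2
from rig import r
def cap(n,f=None):
    c=r.capture(n)
    if f: cv2.imwrite('pics/'+f,c['img'][:,:,::-1])
    return c
def ray(c,u,v):
    V=np.array(c['view']);K=np.array(c['intrinsics']);R=V[:3,:3]
    return -R.T@V[:3,3], R.T@np.linalg.inv(K)@[u,v,1]
def onz(c,u,v,z):
    o,d=ray(c,u,v); return o+d*(z-o[2])/d[2]
def proj(c,p):
    q=np.array(c['view'])[:3]@np.r_[p,1]; q=np.array(c['intrinsics'])@q; return q[:2]/q[2]
def tri(rs):
    A=0;b=0
    for o,d in rs:
        d=d/np.linalg.norm(d);M=np.eye(3)-np.outer(d,d);A=A+M;b=b+M@o
    p=np.linalg.solve(A,b)
    return p,[np.linalg.norm((np.eye(3)-np.outer(d,d)/(d@d))@(p-o)) for o,d in rs]
E
python3 - <<'E'
from h import *
np.set_printoptions(precision=4,suppress=True)
for n in('scene','top'):
    c=cap(n,n+'0.png');print(n,np.array(c['intrinsics'])[[0,1,0,1],[0,1,2,2]],ray(c,320,200))
    
o=r.get_obs();print({k:np.round(v,4) for k,v in o.items()})
E
```

```text
pics
scene [448.9867 448.9867 323.1864 198.7844] (array([1.1411, 0.0294, 0.8385]), array([-0.5751, -0.2236, -0.7869]))
top [472.3588 472.3588 321.0179 201.3675] (array([ 0.4895, -0.1998,  1.1504]), array([ 0.0881,  0.0232, -0.9958]))
{'clock': np.float64(0.1), 'joint_positions': array([-1.3702,  0.5219, -0.0363,  1.5999,  0.0212,  1.0211, -0.1128]), 'dq': array([-0.0011, -0.0026,  0.0002, -0.0023, -0.0006,  0.    , -0.0003]), 'joint_efforts': array([  0.0043, -92.8478,   1.9844, -37.0536,   0.0182,   0.0054,
        -0.    ]), 'eef_pos': array([0.1671, 0.6019, 0.2308]), 'tool_rot': array([-0.    ,  0.135 ,  0.9908, -0.0005]), 'contact_force': array([-0.8534,  0.1953,  1.2777]), 'wrist_torque': array([-0.0361, -0.0313,  0.0223]), 'opening': np.float64(0.9994)}
```

```bash
python3 -c "
import cv2,numpy as np
a=cv2.imread('pics/scene0.png');b=cv2.imread('pics/top0.png')
cv2.imwrite('pics/both0.png',cv2.resize(np.vstack([a,b]),(480,600)) if 0 else a)"
```

```text
(no output)
```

View pics/scene0.png

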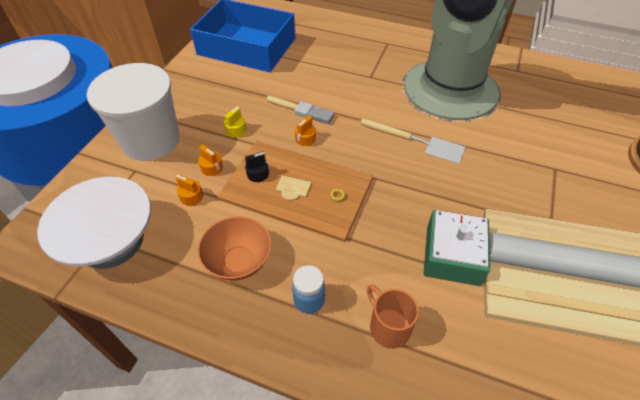

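View pics/top0.png

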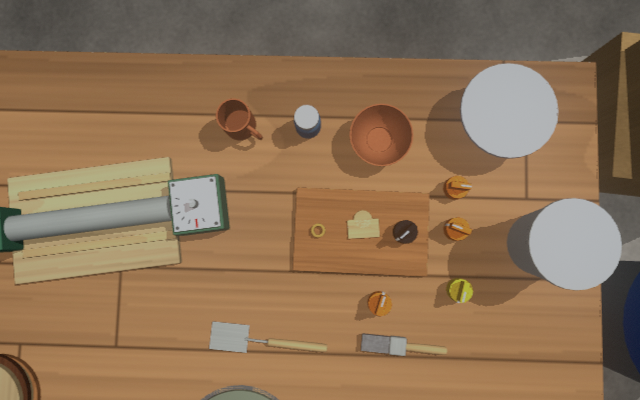

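The scene view shows the black knob at (257,167) and the dial at (463,232). The top view shows the knob at (405,232), the shaft at (194,205) and the red mark at (197,223). I'll look at enlarged crops next.

```bash
cat > crop.py <<'E'
import cv2,numpy as np
def panel(f,specs,s=6,w=64,h=48):
    t=[]
    for n,u,v in specs:
        a=cv2.imread('pics/'+n); x,y=u-w//2,v-h//2
        t.append(cv2.resize(a[y:y+h,x:x+w],None,fx=s,fy=s,interpolation=cv2.INTER_CUBIC)); print(n,'origin',x,y)
    cv2.imwrite('pics/'+f,np.vstack([np.hstack(t[i:i+2]) for i in range(0,len(t),2)]))
E
python3 -c "
from crop import *
panel('p1.png',[('scene0.png',257,167),('top0.png',405,232),('scene0.png',463,232),('top0.png',196,205)])"

```

```text
scene0.png origin 225 143
top0.png origin 373 208
scene0.png origin 431 208
top0.png origin 164 181
```

View pics/p1.png

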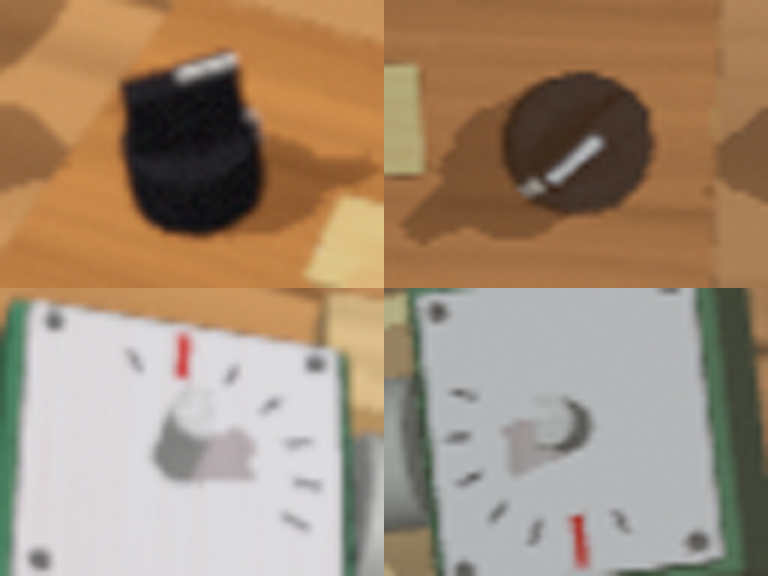

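```bash
python3 - <<'E'
from h import *
np.set_printoptions(precision=4,suppress=True)
S=r.capture('scene');T=r.capture('top')
P=lambda ox,oy,px,py:(ox+px/6-.42,oy+py/6-.42)   # panel->image px
s1=lambda x,y:P(225,143,x,y); t1=lambda x,y:P(373,208,x-384,y)
s2=lambda x,y:P(431,208,x,y-288); t2=lambda x,y:P(164,181,x-384,y-288)
def both(n,a,b): 
    p,e=tri([ray(S,*a),ray(T,*b)]);print(n,p,np.round(e,4));return p
a=both('bar line near end',s1(238,60),t1(553,180)) 
b=both('bar line mid end',s1(178,76),t1(600,142))
both('skirt pointer',s1(252,117),t1(530,188))
sh=both('shaft top',s2(193,412),t2(560,422))
both('screw',s2(40,558),t2(437,312)) 
both('screw',s2(55,320),t2(465,570))
both('screw',s2(315,363),t2(698,541))
both('red in',s2(182,378),t2(577,516)); both('red out',s2(184,336),t2(583,566))
# masks
img=T['img'];m=(img.max(2)<85).astype(np.uint8);m[:212]=0;m[250:]=0;m[:,:388]=0;m[:,425:]=0
M=cv2.moments(m,True);print('black area',M['m00'],M['m10']/M['m00'],M['m01']/M['m00'])
u=(M['m10']/M['m00'],M['m01']/M['m00']);print('blob at z .05',onz(T,*u,.05))
for z in(.075,.07): 
  q=[onz(T,*t2(*p),z) for p in((437,312),(465,570),(698,541))]; print('screw mid',(q[0]+q[2])/2,q[0],q[1],q[2])
hsv=cv2.cvtColor(img,cv2.COLOR_RGB2HSV);m=((hsv[...,1]>120)&((hsv[...,0]<6)|(hsv[...,0]>174))).astype(np.uint8);m[:212]=0;m[235:]=0;m[:,:185]=0;m[:,210:]=0
ys,xs=np.nonzero(m);print(len(xs),xs.mean(),ys.mean(),onz(T,xs.mean(),ys.mean(),.075))
E
```

```text
bar line near end [ 0.5039 -0.3582  0.0822] [0.0007 0.0007]
bar line mid end [ 0.5189 -0.3763  0.081 ] [0.0002 0.0002]
skirt pointer [ 0.5015 -0.3556  0.0482] [0.0005 0.0005]
shaft top [0.5679 0.11   0.1016] [0.0009 0.0009]
screw [0.6204 0.1146 0.1022] [0.0427 0.0427]
screw [0.5247 0.099  0.1032] [0.0422 0.0422]
screw [0.5223 0.1065 0.0737] [0.0435 0.0435]
red in [0.5343 0.108  0.0758] [0.0003 0.0003]
red out [0.5153 0.1053 0.0748] [0. 0.]
black area 398.0 404.856783919598 230.96733668341707
blob at z .05 [ 0.5202 -0.3729  0.05  ]
screw mid [0.5686 0.1141 0.075 ] [0.6112 0.1666 0.075 ] [0.5125 0.1503 0.075 ] [0.5261 0.0617 0.075 ]
screw mid [0.569  0.1156 0.07  ] [0.6117 0.1683 0.07  ] [0.5126 0.152  0.07  ] [0.5262 0.0629 0.07  ]
7 196.0 222.0 [0.5265 0.1075 0.075 ]
```

```bash
cat >> h.py <<'E'
from scipy.spatial.transform import Rotation as Ro
def st():
    o=r.get_obs();w,x,y,z=o['tool_rot'];return np.array(o['eef_pos']),Ro.from_quat([x,y,z,w]),o
def down(yaw):
    c,s=np.cos(yaw),np.sin(yaw);return Ro.from_matrix(np.array([[c,s,0],[s,-c,0],[0,0,-1]]))
def go(x,y,z,yaw):
    p,R,o=st();print('travel',np.round(R.inv().apply(np.array([x,y,z])-p)*100,2),'ang',np.round((R.inv()*down(yaw)).as_rotvec(degrees=True),2))
def info():
    p,R,o=st();X=R.as_matrix();print('t',round(float(o['clock']),2),'p',np.round(p,4),'yaw',round(float(np.arctan2(X[1,0],X[0,0])),4),'tilt',np.round(X[:2,2],4),'F',np.round(o['contact_force'],1),'M',np.round(o['wrist_torque'],2),'open',round(float(o['opening']),3),'q7',np.round(o['joint_positions'],2))
E
python3 -c "
from h import *
info();go(.55,.1,.25,2.5);print(r.tcp_to_grasp)"
```

```text
t 0.2 p [0.1672 0.602  0.231 ] yaw 2.8708 tilt [-0.0001 -0.0006] F [-0.1 -0.4 -0.8] M [-0.03  0.04 -0.01] open 1.001 q7 [-1.37  0.52 -0.04  1.6   0.02  1.02 -0.11]
travel [-50.32 -38.13  -1.88] ang [-3.000e-02  1.000e-02  2.124e+01]
0.0187
```

>>> step_arm(
  angular=[
    [0,0,5],
    [0,0,10],
    [0,0,15],
    [0,0,21],
    [0,0,21],
  ],
  travel=[
    [-4,-3,-1.9],
    [-8,-6,-1.9],
    [-12,-9,-1.9],
    [-16,-12,-1.9],
    [-20,-15,-1.9],
  ],
  jaw=[-1,-1,-1,-1,-1],
)

```text
clock: 0.7
eef_pos: [0.3186, 0.4048, 0.2502]
tool_rot: [0.0, 0.315, 0.949, -0.0]
contact_force: [1.7, -0.4, 0.0]
opening: 1.008
```

```bash
python3 -c "
from h import *
info();go(.55,.1,.25,2.4)"
```

```text
t 0.7 p [0.3186 0.4048 0.2502] yaw 2.5004 tilt [-0.     -0.0005] F [ 1.7 -0.4  0. ] M [ 0.01 -0.01  0.02] open 1.008 q7 [-1.1   0.33  0.1   1.87 -0.04  0.95 -0.05]
travel [-3.678e+01 -1.058e+01  3.000e-02] ang [-0.02  0.02  5.75]
```

>>> step_arm(
  angular=[
    [0,0,2],
    [0,0,4],
    [0,0,6],
    [0,0,6],
    [0,0,6],
  ],
  travel=[
    [-4.8,-1.4,0],
    [-9.6,-2.8,0],
    [-14.4,-4.2,0],
    [-19.2,-5.6,0],
    [-24,-7,0],
  ],
  jaw=[-1,-1,-1,-1,-1],
)

```text
clock: 1.2
eef_pos: [0.4687, 0.2049, 0.2504]
tool_rot: [0.0, 0.364, 0.931, -0.0]
contact_force: [0.5, 1.9, 0.5]
opening: 1.001
```

```bash
python3 -c "
from h import *
info();go(.53,-.12,.23,2.262);go(.5185,-.3752,.23,2.262)"
```

```text
t 1.2 p [0.4687 0.2049 0.2504] yaw 2.3957 tilt [ 0.0002 -0.0002] F [0.5 1.9 0.5] M [ 0.1   0.   -0.04] open 1.001 q7 [-0.7   0.32  0.22  1.88 -0.09  0.94  0.38]
travel [-26.55 -19.71   2.05] ang [0.   0.02 7.66]
travel [-43.02 -39.24   2.05] ang [0.   0.02 7.66]
```

>>> step_arm(
  angular=[
    [0,0,2],
    [0,0,4],
    [0,0,6],
    [0,0,7.6],
    [0,0,7.6],
  ],
  travel=[
    [-3.6,-3.3,0],
    [-7.2,-6.6,0],
    [-10.8,-9.9,1],
    [-14.4,-13.2,2],
    [-18,-16.5,2],
  ],
  jaw=[-1,-1,-1,-1,-1],
)

```text
clock: 1.7
eef_pos: [0.4883, -0.0402, 0.2296]
tool_rot: [-0.0, 0.426, 0.905, -0.0]
contact_force: [1.9, 0.6, -0.2]
opening: 1.001
```

```bash
python3 -c "
from h import *
info();go(.5185,-.3752,.16,2.262)"
```

```text
t 1.7 p [ 0.4883 -0.0402  0.2296] yaw 2.2624 tilt [-0.0009 -0.0003] F [ 1.9  0.6 -0.2] M [ 0.02 -0.05  0.01] open 1.001 q7 [-0.31  0.32  0.34  1.96 -0.14  0.88  0.79]
travel [-27.73 -19.03   6.97] ang [-0.05 -0.02  0.03]
```

>>> step_arm(
  angular=[
    [0,0,0],
    [0,0,0],
    [0,0,0],
    [0,0,0],
    [0,0,0],
  ],
  travel=[
    [-4,-2.8,0],
    [-8,-5.6,0],
    [-12,-8.4,0],
    [-16,-11.2,0],
    [-20,-13.9,0],
  ],
  jaw=[-1,-1,-1,-1,-1],
)

```text
clock: 2.2
eef_pos: [0.5085, -0.2849, 0.2296]
tool_rot: [-0.0, 0.426, 0.905, -0.0]
contact_force: [0.5, 0.4, 0.3]
opening: 0.999
```

>>> step_arm(
  angular=[
    [0,0,0],
    [0,0,0],
    [0,0,0],
    [0,0,0],
  ],
  travel=[
    [-4,-2.7,2],
    [-7.7,-5.1,5],
    [-7.7,-5.1,7],
    [-7.7,-5.1,7],
  ],
  jaw=[-1,-1,-1,-1],
)

```text
clock: 2.6
eef_pos: [0.5164, -0.3772, 0.1563]
tool_rot: [-0.003, 0.427, 0.904, -0.0]
contact_force: [-0.8, 0.7, 0.9]
opening: 0.999
```

```bash
python3 -c "
from h import *
from crop import panel
info();go(.5185,-.3752,.055,2.262)
cap('scene','s1.png');cap('top','t1.png')
panel('p2.png',[('s1.png',257,150),('t1.png',405,225)],4,96,80)"
```

```text
t 2.6 p [ 0.5164 -0.3772  0.1563] yaw 2.2603 tilt [-0.0055  0.0021] F [-0.8  0.7  0.9] M [ 0.04 -0.01 -0.01] open 0.999 q7 [ 0.31  0.66  0.35  1.64 -0.27  0.9   1.45]
travel [-0.03  0.32 10.13] ang [-0.17 -0.29 -0.09]
s1.png origin 209 110
t1.png origin 357 185
```

View pics/p2.png

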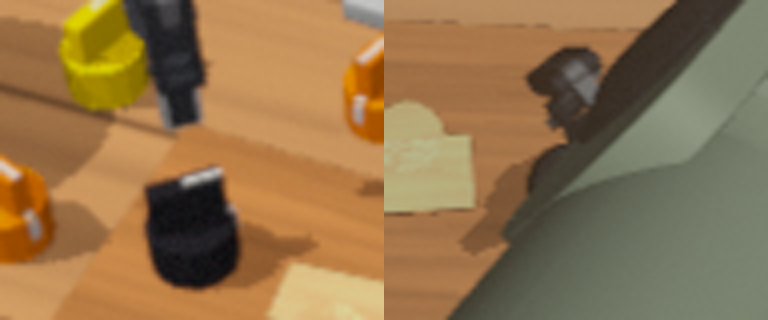

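Crop: the knob stands unmoved at scene px ≈(257,166), with a finger tip above it at ≈(254,141). The arm hides it in the top view. I'll descend and close.

>>> step_arm(
  angular=[
    [-0.2,-0.3,0],
    [-0.2,-0.3,0],
    [-0.2,-0.3,0],
    [-0.2,-0.3,0],
  ],
  travel=[
    [0,0.3,3.5],
    [0,0.3,7],
    [0,0.3,10.1],
    [0,0.3,10.1],
  ],
  jaw=[-1,-1,-1,-1],
)

```text
clock: 3.1
eef_pos: [0.5202, -0.3718, 0.0573]
tool_rot: [0.001, 0.425, 0.905, 0.001]
contact_force: [-0.7, 0.5, 1.2]
opening: 1.005
```

>>> step_arm(
  angular=[
    [0,0,0],
    [0,0,0],
    [0,0,0],
    [0,0,0],
    [0,0,0],
  ],
  travel=[
    [0,0,0],
    [0,0,0],
    [0,0,0],
    [0,0,0],
    [0,0,0],
  ],
  jaw=[1,1,1,1,1],
)

```text
clock: 3.6
eef_pos: [0.5204, -0.3721, 0.0581]
tool_rot: [0.001, 0.425, 0.905, 0.001]
contact_force: [-1.3, 7.6, 39.8]
opening: 0.152
```

```bash
python3 -c "
from h import *
info();go(.5185,-.3752,.055,2.262)"
```

```text
t 3.6 p [ 0.5204 -0.3721  0.0581] yaw 2.2647 tilt [0.0028 0.0006] F [-1.3  7.6 39.8] M [1.38 0.39 0.07] open 0.152 q7 [ 0.34  0.78  0.29  1.69 -0.32  0.71  1.49]
travel [-0.12 -0.35  0.31] ang [0.15 0.08 0.15]
```

>>> step_arm(
  angular=[
    [0,0,0],
    [0,0,0],
    [0,0,0],
    [0,0,0],
    [0,0,0],
  ],
  travel=[
    [0,0,-0.2],
    [0,0,-0.5],
    [0,0,-1.5],
    [0,0,-3.5],
    [0,0,-6],
  ],
  jaw=[1,1,1,1,1],
)

```text
clock: 4.1
eef_pos: [0.5198, -0.3719, 0.1187]
tool_rot: [0.0, 0.425, 0.905, 0.001]
contact_force: [-0.2, -0.2, -1.3]
opening: 0.151
```

>>> step_arm(
  angular=[
    [0,0,0],
    [0,0,0],
    [0,0,0],
    [0,0,0],
  ],
  travel=[
    [0,0,-4],
    [0,0,-8],
    [0,0,-8.5],
    [0,0,-8.5],
  ],
  jaw=[1,1,1,1],
)

```text
clock: 4.5
eef_pos: [0.52, -0.3722, 0.2052]
tool_rot: [0.002, 0.425, 0.905, 0.001]
contact_force: [-0.0, 0.4, -2.4]
opening: 0.148
```

```bash
python3 -c "
from h import *
from crop import panel
info()
p,R,o=st();c=cap('scene','s2.png');u=proj(c,p);print(u)
panel('p3.png',[('s2.png',int(u[0]),int(u[1])),('t1.png',405,225)],6,64,80)
import math
# start yaw options
for f in(1.0,1.2,1.4,1.6): print(f, math.pi+.155-f)
go(.5685,.1138,.2,1.2)"
```

```text
t 4.5 p [ 0.52   -0.3722  0.2052] yaw 2.2646 tilt [0.0037 0.0003] F [-0.   0.4 -2.4] M [ 0.03  0.04 -0.  ] open 0.148 q7 [ 0.29  0.6   0.37  1.6  -0.25  0.98  1.43]
[248.75290769 115.07558898]
s2.png origin 216 75
t1.png origin 373 185
1.0 2.296592653589793
1.2 2.096592653589793
1.4 1.896592653589793
1.6 1.6965926535897928
travel [34.2  34.81  0.45] ang [ 0.12 -0.07 61.  ]
```

View pics/p3.png

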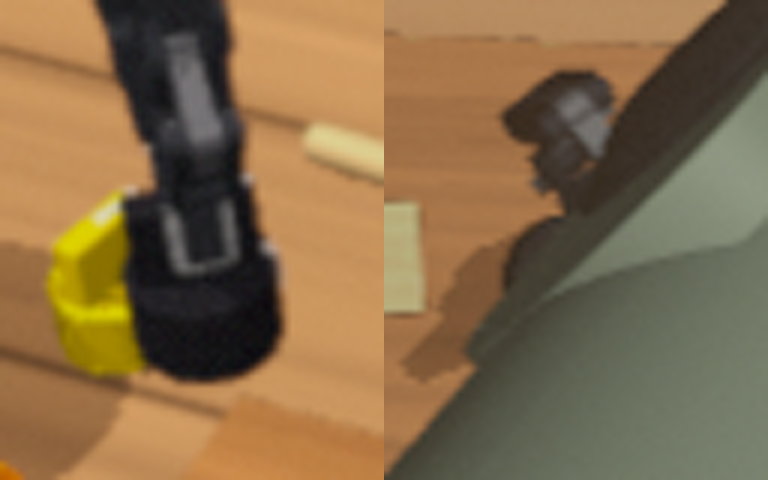

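Crop: the knob hangs upright between the fingers, with its skirt centre at scene px ≈(250,126) and the yellow decoy behind it untouched. I'll carry it over to the dial.

```bash
cat >> h.py <<'E'
AX=np.array([.5685,.1138]);OFF=.0014
def dial(z,yaw): go(AX[0]+OFF*np.cos(yaw),AX[1]+OFF*np.sin(yaw),z,yaw)
E
python3 -c "
from h import *
dial(.205,1.1)
c=r.capture('scene');p,R,o=st()
for off in(0,.0014,.003):
  k=p-[0,0,.025]-off*R.as_matrix()[:,0];print(off,proj(c,k))
"
```

```text
travel [34.25 34.94 -0.05] ang [ 0.11 -0.08 66.73]
0 [250.80288397 124.6586571 ]
0.0014 [250.16628766 124.80192073]
0.003 [249.43829183 124.96575348]
```

>>> step_arm(
  angular=[
    [0,0,6.5],
    [0,0,13],
    [0,0,20],
    [0,0,26],
    [0,0,33],
  ],
  travel=[
    [3.4,3.5,0],
    [6.8,7,0],
    [10.2,10.5,0],
    [13.6,14,0],
    [17,17.5,0],
  ],
  jaw=[1,1,1,1,1],
)

```text
clock: 5.1
eef_pos: [0.5443, -0.1269, 0.2021]
tool_rot: [-0.001, 0.666, 0.746, 0.0]
contact_force: [1.3, 0.9, -1.2]
opening: 0.153
```

```bash
python3 -c "
from h import *
info();dial(.205,1.1)"
```

```text
t 5.1 p [ 0.5443 -0.1269  0.2021] yaw 1.6841 tilt [-0.0016  0.0021] F [ 1.3  0.9 -1.2] M [ 0.07 -0.07 -0.01] open 0.153 q7 [-0.25  0.51  0.53  1.83 -0.32  0.9   0.54]
travel [23.76  5.2  -0.24] ang [-0.11 -0.1  33.46]
```

>>> step_arm(
  angular=[
    [0,0,6.5],
    [0,0,13],
    [0,0,20],
    [0,0,27],
    [0,0,33.5],
  ],
  travel=[
    [4.8,1,-0.2],
    [9.6,2.1,-0.2],
    [14.4,3.1,-0.2],
    [19.2,4.2,-0.2],
    [23.8,5.2,-0.2],
  ],
  jaw=[1,1,1,1,1],
)

```text
clock: 5.6
eef_pos: [0.5683, 0.1177, 0.2033]
tool_rot: [-0.001, 0.854, 0.52, -0.001]
contact_force: [0.5, -0.7, -1.9]
opening: 0.151
```

```bash
python3 -c "
from h import *
from crop import panel
info();dial(.16,1.1)
p,R,o=st();c=cap('scene','s3.png');u=proj(c,p);print(u);t=cap('top','t3.png');v=proj(t,p);print(v)
panel('p4.png',[('s3.png',int(u[0]),int(u[1])+20),('t3.png',int(v[0]),int(v[1]))],5,76,80)"
```

```text
t 5.6 p [0.5683 0.1177 0.2033] yaw 1.0949 tilt [-0.0035  0.0011] F [ 0.5 -0.7 -1.9] M [-0.01 -0.1  -0.05] open 0.151 q7 [-0.77  0.58  0.68  1.77 -0.44  0.95 -0.38]
travel [-0.19  0.21  4.33] ang [-0.21  0.03 -0.29]
[480.33636638 197.76074424]
[174.2005143  198.54554229]
s3.png origin 442 177
t3.png origin 136 158
```

View pics/p4.png

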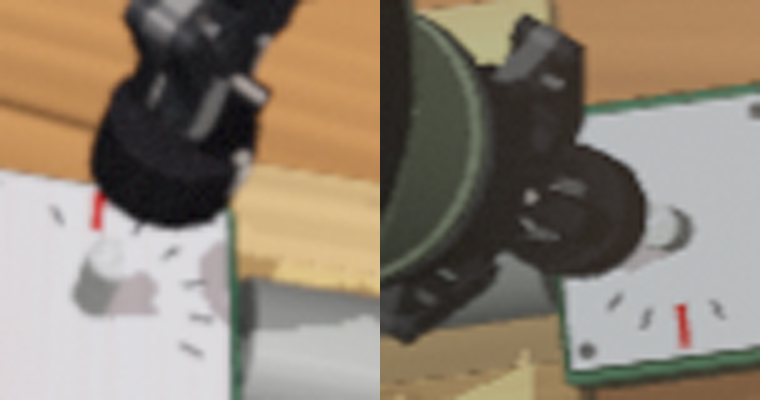

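Crop: the knob is upright and clear above the shaft, with its skirt centre at top px ≈(175,200). The shaft top is at ≈(193,203) and appears offset only by parallax. I'll lower it now.

>>> step_arm(
  angular=[
    [-0.2,0,-0.3],
    [-0.2,0,-0.3],
    [-0.2,0,-0.3],
    [-0.2,0,-0.3],
  ],
  travel=[
    [-0.2,0.2,1.5],
    [-0.2,0.2,3.5],
    [-0.2,0.2,4.9],
    [-0.2,0.2,4.9],
  ],
  jaw=[1,1,1,1],
)

```text
clock: 6.1
eef_pos: [0.5676, 0.1197, 0.151]
tool_rot: [-0.001, 0.85, 0.526, -0.002]
contact_force: [-0.6, -0.3, -0.3]
opening: 0.152
```

```bash
python3 -c "
from h import *
info();dial(.14,1.1)"
```

```text
t 6.1 p [0.5676 0.1197 0.151 ] yaw 1.1088 tilt [-0.005  -0.0007] F [-0.6 -0.3 -0.3] M [-0.04  0.01  0.02] open 0.152 q7 [-0.73  0.64  0.63  1.81 -0.49  0.85 -0.33]
travel [-0.35  0.35  1.1 ] ang [-0.24  0.16  0.5 ]
```

>>> step_arm(
  angular=[
    [-0.2,0.2,0.5],
    [-0.2,0.2,0.5],
    [-0.2,0.2,0.5],
  ],
  travel=[
    [-0.35,0.35,0],
    [-0.35,0.35,0],
    [-0.35,0.35,0],
  ],
  jaw=[1,1,1],
)

```text
clock: 6.4
eef_pos: [0.5695, 0.1147, 0.1516]
tool_rot: [-0.0, 0.853, 0.522, 0.001]
contact_force: [0.4, 0.7, -1.4]
opening: 0.152
```

```bash
python3 -c "
from h import *
info();dial(.14,1.1)"
```

```text
t 6.4 p [0.5695 0.1147 0.1516] yaw 1.0994 tilt [0.0005 0.0012] F [ 0.4  0.7 -1.4] M [0.04 0.02 0.02] open 0.152 q7 [-0.73  0.64  0.63  1.82 -0.49  0.85 -0.33]
travel [ 0.01 -0.05  1.16] ang [-0.01 -0.07 -0.04]
```

Settled within 0.5 mm. I'll lower it gently.

>>> step_arm(
  angular=[
    [0,0,0],
    [0,0,0],
    [0,0,0],
    [0,0,0],
    [0,0,0],
  ],
  travel=[
    [0,0,0.3],
    [0,0,0.6],
    [0,0,0.9],
    [0,0,1.2],
    [0,0,1.2],
  ],
  jaw=[1,1,1,1,1],
)

```text
clock: 6.9
eef_pos: [0.5693, 0.1147, 0.1391]
tool_rot: [-0.0, 0.853, 0.522, 0.0]
contact_force: [-0.1, 0.4, -2.2]
opening: 0.151
```

>>> step_arm(
  angular=[
    [0,0,0],
    [0,0,0],
    [0,0,0],
  ],
  travel=[
    [0,0,0.2],
    [0,0,0.4],
    [0,0,0.4],
  ],
  jaw=[1,1,1],
)

```text
clock: 7.2
eef_pos: [0.5692, 0.1147, 0.1348]
tool_rot: [-0.001, 0.853, 0.522, -0.0]
contact_force: [0.0, 0.4, -2.1]
opening: 0.147
```

```bash
python3 -c "
from h import *
info();dial(.134,1.1)"
```

```text
t 7.2 p [0.5692 0.1147 0.1348] yaw 1.0995 tilt [-0.0006  0.0009] F [ 0.   0.4 -2.1] M [-0.06  0.03 -0.05] open 0.147 q7 [-0.71  0.66  0.61  1.83 -0.51  0.82 -0.31]
travel [ 0.03 -0.02  0.08] ang [-0.05 -0.03 -0.03]
```

>>> step_arm(
  angular=[
    [0,0,0],
    [0,0,0],
    [0,0,0],
  ],
  travel=[
    [0,0,0.05],
    [0,0,0.1],
    [0,0,0.1],
  ],
  jaw=[1,1,1],
)

```text
clock: 7.5
eef_pos: [0.5692, 0.1147, 0.1339]
tool_rot: [-0.0, 0.853, 0.522, 0.0]
contact_force: [-0.4, 0.0, 0.6]
opening: 0.153
```

>>> step_arm(
  angular=[
    [0,0,0],
    [0,0,0],
    [0,0,0],
  ],
  travel=[
    [0,0,0.05],
    [0,0,0.1],
    [0,0,0.1],
  ],
  jaw=[1,1,1],
)

```text
clock: 7.8
eef_pos: [0.5693, 0.1147, 0.1329]
tool_rot: [-0.0, 0.853, 0.522, 0.0]
contact_force: [-0.1, 1.1, 0.8]
opening: 0.15
```

```bash
python3 -c "
from h import *
info()"
```

```text
t 7.8 p [0.5693 0.1147 0.1329] yaw 1.0994 tilt [-0.0002  0.001 ] F [-0.1  1.1  0.8] M [ 0.07 -0.01  0.01] open 0.15 q7 [-0.71  0.66  0.61  1.83 -0.51  0.81 -0.31]
```

>>> step_arm(
  angular=[
    [0,0,0],
    [0,0,0],
    [0,0,0],
  ],
  travel=[
    [0,0,0.05],
    [0,0,0.1],
    [0,0,0.1],
  ],
  jaw=[1,1,1],
)

```text
clock: 8.1
eef_pos: [0.5693, 0.115, 0.1319]
tool_rot: [-0.001, 0.853, 0.523, 0.0]
contact_force: [1.5, 2.1, -0.7]
opening: 0.155
```

```bash
python3 -c "
from h import *
info();dial(.132,1.3)"
```

```text
t 8.1 p [0.5693 0.115  0.1319] yaw 1.0997 tilt [-0.0002  0.0012] F [ 1.5  2.1 -0.7] M [ 0.59 -0.19  0.03] open 0.155 q7 [-0.71  0.67  0.61  1.83 -0.51  0.81 -0.31]
travel [-0.   -0.05 -0.01] ang [ -0.03  -0.06 -11.48]
```

>>> step_arm(
  angular=[
    [0,0,0],
    [0,0,0],
    [0,0,0],
  ],
  travel=[
    [0,0,0.05],
    [0,0,0.1],
    [0,0,0.1],
  ],
  jaw=[1,1,1],
)

```text
clock: 8.4
eef_pos: [0.5693, 0.1151, 0.1308]
tool_rot: [-0.001, 0.853, 0.523, 0.0]
contact_force: [0.2, 2.6, -1.2]
opening: 0.151
```

```bash
python3 -c "
from h import *
info();dial(.132,1.3)"
```

```text
t 8.4 p [0.5693 0.1151 0.1308] yaw 1.0998 tilt [-0.0002  0.0012] F [ 0.2  2.6 -1.2] M [ 0.54 -0.17  0.06] open 0.151 q7 [-0.71  0.67  0.61  1.83 -0.51  0.81 -0.31]
travel [-0.01 -0.04 -0.12] ang [ -0.04  -0.06 -11.47]
```

>>> step_arm(
  angular=[
    [0,0,0],
    [0,0,0],
    [0,0,0],
  ],
  travel=[
    [-0.05,0.02,0.05],
    [0.03,-0.02,0.1],
    [0.03,-0.02,0.1],
  ],
  jaw=[1,1,1],
)

```text
clock: 8.7
eef_pos: [0.5692, 0.1153, 0.1297]
tool_rot: [-0.0, 0.853, 0.523, 0.0]
contact_force: [0.8, 1.4, 0.3]
opening: 0.151
```

```bash
python3 -c "
from h import *
from crop import panel
info()
p,R,o=st();c=cap('scene','s5.png');u=proj(c,p);print(u);t=cap('top','t5.png');v=proj(t,p);print(v)
panel('p5.png',[('s5.png',int(u[0]),int(u[1])+12),('t5.png',int(v[0])+8,int(v[1]))],6,64,64)
for z in(.085,.089,.093,.097): print(z,proj(c,[AX[0]+.027,AX[1],z]))"
```

```text
t 8.7 p [0.5692 0.1153 0.1297] yaw 1.0997 tilt [-0.0003  0.0009] F [0.8 1.4 0.3] M [ 0.28 -0.19  0.06] open 0.151 q7 [-0.71  0.67  0.61  1.83 -0.52  0.81 -0.31]
[468.43795868 221.36009155]
[186.39143188 201.24243973]
s5.png origin 436 201
t5.png origin 162 169
0.085 [459.66724923 244.32731789]
0.089 [460.15755546 243.23417967]
0.093 [460.65134884 242.13326683]
0.097 [461.14866672 241.02449613]
```

View pics/p5.png

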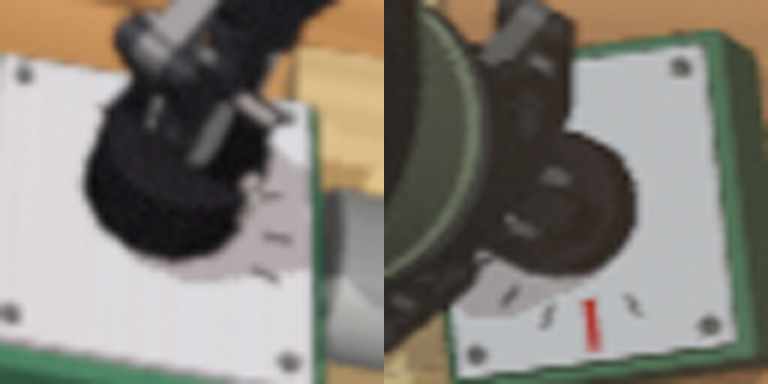

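Crop: the knob sits over the shaft. The lowest skirt edge is at scene px ≈(465,244), and the pointer spot is at the right of the skirt, ≈(477,231). I'll check its height.

```bash
python3 -c "
from h import *
c=r.capture('scene');a=np.linspace(0,6.28,73)
for z in(.075,.081,.085,.089,.093,.097):
  q=np.array([proj(c,[AX[0]+.0272*np.cos(t),AX[1]+.0272*np.sin(t),z]) for t in a]);i=q[:,1].argmax();print(z,q[i],q[:,0].min(),q[:,0].max())
info()"
```

```text
0.075 [463.24643617 247.87162339] 447.30072635640084 474.5082832715898
0.081 [463.99661071 246.26001217] 447.9520356511393 475.3056921859502
0.085 [464.50114774 245.17610769] 448.38999551888605 475.84192561748733
0.089 [465.00926523 244.08451125] 448.8309947938957 476.38190631235005
0.093 [465.52100144 242.98514068] 449.2750652262131 476.9256736877505
0.097 [466.03639515 241.87791263] 449.7222390096482 477.4732677156822
t 8.85 p [0.5692 0.1153 0.1297] yaw 1.0997 tilt [-0.0004  0.001 ] F [-0.2  1.1 -1.3] M [ 0.18 -0.16  0.09] open 0.151 q7 [-0.71  0.67  0.61  1.83 -0.52  0.81 -0.31]
```

>>> step_arm(
  angular=[
    [0,0,0],
    [0,0,0],
    [0,0,0],
  ],
  travel=[
    [0.02,-0.01,0.05],
    [0.02,-0.01,0.1],
    [0.02,-0.01,0.1],
  ],
  jaw=[1,1,1],
)

```text
clock: 9.15
eef_pos: [0.5692, 0.1154, 0.1286]
tool_rot: [-0.0, 0.853, 0.523, 0.0]
contact_force: [0.4, 0.5, 0.4]
opening: 0.149
```

```bash
python3 -c "
from h import *
info()"
```

```text
t 9.15 p [0.5692 0.1154 0.1286] yaw 1.0996 tilt [-0.0005  0.0009] F [0.4 0.5 0.4] M [ 0.04 -0.05  0.05] open 0.149 q7 [-0.71  0.67  0.61  1.83 -0.52  0.8  -0.31]
```

No vertical contact yet, though the knob may be below its rest height and so perhaps already over the flat. I'll lift, turn away clockwise and set it down again to find the real rest height.

>>> step_arm(
  angular=[
    [0,0,0],
    [0,0,0],
    [0,0,7],
    [0,0,14],
    [0,0,14],
  ],
  travel=[
    [0,0,-0.4],
    [0,0,-0.7],
    [0,0,-0.7],
    [0,0,-0.7],
    [0,0,-0.7],
  ],
  jaw=[1,1,1,1,1],
)

```text
clock: 9.65
eef_pos: [0.5691, 0.1152, 0.1358]
tool_rot: [-0.0, 0.91, 0.414, -0.0]
contact_force: [-1.0, -0.2, -2.3]
opening: 0.152
```

>>> step_arm(
  angular=[
    [0,0,7],
    [0,0,14],
    [0,0,14],
  ],
  travel=[
    [0,0,0],
    [0,0,0],
    [0,0,0],
  ],
  jaw=[1,1,1],
)

```text
clock: 9.95
eef_pos: [0.569, 0.1151, 0.1357]
tool_rot: [0.0, 0.954, 0.3, -0.0]
contact_force: [-0.7, -0.8, -1.0]
opening: 0.151
```

```bash
sed -i 's/AX=np.array.*;OFF/AX=np.array([.5685,.1141]);OFF/' h.py; python3 -c "
from h import *
info();dial(.134,.61)"
```

```text
t 9.95 p [0.569  0.1151 0.1357] yaw 0.6098 tilt [-0.0007 -0.0005] F [-0.7 -0.8 -1. ] M [-0.17 -0.01  0.04] open 0.151 q7 [-0.79  0.71  0.75  1.83 -0.62  0.86 -0.7 ]
travel [0.04 0.05 0.17] ang [-0.    0.05 -0.01]
```

>>> step_arm(
  angular=[
    [0,0,0],
    [0,0,0],
    [0,0,0],
  ],
  travel=[
    [0.04,0.05,0.1],
    [0.04,0.05,0.25],
    [0.04,0.05,0.25],
  ],
  jaw=[1,1,1],
)

```text
clock: 10.25
eef_pos: [0.5698, 0.1148, 0.1335]
tool_rot: [-0.0, 0.953, 0.302, -0.0]
contact_force: [-1.9, -0.1, 5.8]
opening: 0.155
```

>>> step_arm(
  angular=[
    [0,0,0],
    [0,0,0],
    [0,0,0],
  ],
  travel=[
    [0,0,0.05],
    [0,0,0.1],
    [0,0,0.1],
  ],
  jaw=[1,1,1],
)

```text
clock: 10.55
eef_pos: [0.57, 0.1147, 0.1332]
tool_rot: [-0.0, 0.953, 0.303, 0.0]
contact_force: [-4.1, -0.4, 12.7]
opening: 0.151
```

>>> step_arm(
  angular=[
    [0,0,0],
    [0,0,0],
    [0,0,0],
  ],
  travel=[
    [0,0,0.05],
    [0,0,0.1],
    [0,0,0.1],
  ],
  jaw=[1,1,1],
)

```text
clock: 10.85
eef_pos: [0.5702, 0.1147, 0.133]
tool_rot: [-0.001, 0.952, 0.305, 0.0]
contact_force: [-6.4, 0.3, 14.8]
opening: 0.151
```

```bash
python3 -c "
from h import *
info()"
```

```text
t 10.85 p [0.5702 0.1147 0.133 ] yaw 0.6194 tilt [0.0004 0.0018] F [-6.4  0.3 14.8] M [-0.05  1.31  0.04] open 0.151 q7 [-0.79  0.71  0.74  1.83 -0.63  0.85 -0.69]
```

It rests on the shaft at TCP z ≈0.133, so it had been keyed at yaw 1.1. Now I'll turn slowly counterclockwise with a light push.

>>> step_arm(
  angular=[
    [0,0,-2],
    [0,0,-4],
    [0,0,-6],
    [0,0,-8],
    [0,0,-10],
  ],
  travel=[
    [-0.05,0,0.02],
    [-0.05,0,0.02],
    [-0.05,0,0.02],
    [-0.05,0,0.02],
    [-0.05,0,0.02],
  ],
  jaw=[1,1,1,1,1],
)

```text
clock: 11.35
eef_pos: [0.5701, 0.1141, 0.1334]
tool_rot: [-0.001, 0.921, 0.389, 0.001]
contact_force: [-1.8, -2.3, 8.6]
opening: 0.151
```

```bash
python3 -c "
from h import *
info();dial(.132,.95)"
```

```text
t 11.35 p [0.5701 0.1141 0.1334] yaw 0.7983 tilt [0.0011 0.0021] F [-1.8 -2.3  8.6] M [-0.37  0.45 -0.04] open 0.151 q7 [-0.76  0.69  0.69  1.83 -0.58  0.83 -0.55]
travel [ 0.03 -0.13  0.14] ang [-0.03 -0.13 -8.69]
```

>>> step_arm(
  angular=[
    [0,-0.1,-2],
    [0,-0.1,-4],
    [0,-0.1,-6],
    [0,-0.1,-8],
    [0,-0.1,-9],
  ],
  travel=[
    [0.03,-0.05,0.03],
    [0.03,-0.1,0.04],
    [0.03,-0.13,0.05],
    [0.03,-0.13,0.06],
    [0.03,-0.13,0.06],
  ],
  jaw=[1,1,1,1,1],
)

```text
clock: 11.85
eef_pos: [0.5697, 0.1149, 0.1332]
tool_rot: [-0.0, 0.887, 0.461, 0.001]
contact_force: [-1.0, -1.4, 4.5]
opening: 0.151
```

```bash
python3 -c "
from h import *
info();dial(.132,1.1)"
```

```text
t 11.85 p [0.5697 0.1149 0.1332] yaw 0.959 tilt [0.0008 0.001 ] F [-1.  -1.4  4.5] M [-0.41  0.11 -0.01] open 0.151 q7 [-0.74  0.68  0.65  1.83 -0.55  0.82 -0.42]
travel [ 0.01 -0.07  0.12] ang [ 0.01 -0.07 -8.08]
```

>>> step_arm(
  angular=[
    [0,0,-2],
    [0,0,-4],
    [0,0,-6],
    [0,0,-8],
    [0,0,-8],
  ],
  travel=[
    [0,-0.05,0.04],
    [0,-0.07,0.05],
    [0,-0.07,0.08],
    [0,-0.07,0.1],
    [0,-0.07,0.15],
  ],
  jaw=[1,1,1,1,1],
)

```text
clock: 12.35
eef_pos: [0.5691, 0.1154, 0.1316]
tool_rot: [-0.0, 0.852, 0.523, 0.001]
contact_force: [-0.2, 0.2, 0.4]
opening: 0.151
```

```bash
python3 -c "
from h import *
info();dial(.130,1.2)"
```

```text
t 12.35 p [0.5691 0.1154 0.1316] yaw 1.1005 tilt [0.0007 0.0013] F [-0.2  0.2  0.4] M [0.03 0.09 0.07] open 0.151 q7 [-0.71  0.67  0.61  1.83 -0.51  0.81 -0.31]
travel [-0.   -0.01  0.16] ang [ 0.01 -0.09 -5.7 ]
```

It has dropped: the force is gone and it is 1.7 mm below the rest height. I'll press it home gently.

>>> step_arm(
  angular=[
    [0,0,-1],
    [0,0,-2],
    [0,0,-2],
    [0,0,-2],
    [0,0,-2],
  ],
  travel=[
    [0,0,0.1],
    [0,0,0.2],
    [0,0,0.3],
    [0,0,0.4],
    [0,0,0.5],
  ],
  jaw=[1,1,1,1,1],
)

```text
clock: 12.85
eef_pos: [0.5691, 0.1154, 0.1266]
tool_rot: [-0.0, 0.843, 0.538, 0.001]
contact_force: [-0.4, 1.0, 1.8]
opening: 0.15
```

```bash
python3 -c "
from h import *
info();dial(.1175,1.14)"
```

```text
t 12.85 p [0.5691 0.1154 0.1266] yaw 1.1352 tilt [0.0008 0.0013] F [-0.4  1.   1.8] M [-0.04  0.12  0.01] open 0.15 q7 [-0.7   0.67  0.59  1.83 -0.51  0.8  -0.28]
travel [-0.   -0.    0.91] ang [ 0.01 -0.09 -0.27]
```

>>> step_arm(
  angular=[
    [0,0,0],
    [0,0,0],
    [0,0,0],
    [0,0,0],
    [0,0,0],
  ],
  travel=[
    [0,0,0.2],
    [0,0,0.4],
    [0,0,0.6],
    [0,0,0.8],
    [0,0,0.85],
  ],
  jaw=[1,1,1,1,1],
)

```text
clock: 13.35
eef_pos: [0.5691, 0.1155, 0.1179]
tool_rot: [-0.0, 0.843, 0.538, 0.001]
contact_force: [-1.4, 0.9, 4.9]
opening: 0.148
```

>>> step_arm(
  angular=[
    [0,0,0],
    [0,0,0],
    [0,0,0],
    [0,0,0],
  ],
  travel=[
    [0,0,0.05],
    [0,0,0.1],
    [0,0,0.15],
    [0,0,0.15],
  ],
  jaw=[1,1,1,1],
)

```text
clock: 13.75
eef_pos: [0.5692, 0.1155, 0.1172]
tool_rot: [-0.001, 0.843, 0.538, 0.001]
contact_force: [-6.3, 0.9, 20.5]
opening: 0.151
```

```bash
python3 -c "
from h import *
info();dial(.1165,1.14)"
```

```text
t 13.75 p [0.5692 0.1155 0.1172] yaw 1.1353 tilt [0.0009 0.0021] F [-6.3  0.9 20.5] M [-0.05  1.58  0.05] open 0.151 q7 [-0.7   0.68  0.58  1.84 -0.52  0.78 -0.27]
travel [-0.02 -0.    0.07] ang [-0.   -0.13 -0.27]
```

>>> step_arm(
  angular=[
    [0,0,-1.5],
    [0,0,-3],
    [0,0,-4],
    [0,0,-4],
    [0,0,-4],
  ],
  travel=[
    [-0.02,0,-0.05],
    [-0.02,-0.03,-0.05],
    [-0.02,-0.03,0],
    [-0.02,-0.03,0.05],
    [-0.02,-0.03,0.1],
  ],
  jaw=[1,1,1,1,1],
)

```text
clock: 14.25
eef_pos: [0.5689, 0.1155, 0.1172]
tool_rot: [-0.001, 0.824, 0.567, 0.001]
contact_force: [-10.8, 0.4, 33.5]
opening: 0.152
```

```bash
python3 -c "
from h import *
from crop import panel
info();dial(.1165,1.24)
p,R,o=st();c=cap('scene','s6.png');t=cap('top','t6.png')
panel('p6.png',[('s6.png',464,230),('t6.png',194,205)],6,64,64)
for n,cc in(('s',c),('t',t)):
  for z in(.075,.077,.079):
    a=np.linspace(0,6.28,73);q=np.array([proj(cc,[AX[0]+.0272*np.cos(k),AX[1]+.0272*np.sin(k),z]) for k in a]);print(n,z,q[q[:,1].argmax()],q.min(0),q.max(0))
"
```

```text
t 14.25 p [0.5689 0.1155 0.1172] yaw 1.2055 tilt [0.001 0.003] F [-10.8   0.4  33.5] M [-0.09  2.54  0.05] open 0.152 q7 [-0.68  0.68  0.56  1.84 -0.5   0.77 -0.21]
travel [-0.    0.01  0.07] ang [-0.   -0.18 -1.98]
s6.png origin 432 198
t6.png origin 162 173
s 0.075 [463.39713033 247.91744824] [447.44699787 225.51382543] [474.65751141 247.91744824]
s 0.077 [463.64659333 247.38217193] [447.66362202 224.96006754] [474.92267235 247.38217193]
s 0.079 [463.89693377 246.84501288] [447.88099144 224.4044327 ] [475.18875183 246.84501288]
t 0.075 [193.44980611 215.45914027] [182.30372901 191.85303304] [205.8675803  215.45914027]
t 0.077 [193.19826937 215.41005541] [182.03231104 191.76080797] [205.63935671 215.41005541]
t 0.079 [192.94580311 215.36078917] [181.75989256 191.66824355] [205.41029127 215.36078917]
```

View pics/p6.png

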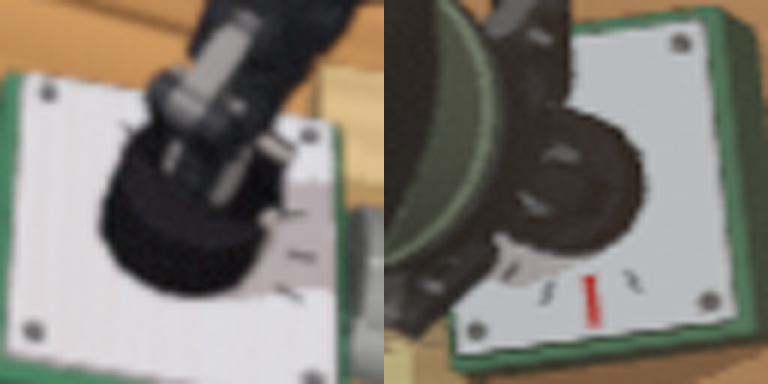

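Crop: the skirt sits on the plate (lowest edge row ≈247, z≈0.076–0.077), and more push gives no more travel. Next I'll turn counterclockwise to the red mark with the push relaxed.

>>> step_arm(
  angular=[
    [0,0,-4],
    [0,0,-8],
    [0,0,-12],
    [0,0,-16],
    [0,0,-20],
  ],
  travel=[
    [0,-0.01,-0.03],
    [0,-0.02,-0.03],
    [0,-0.03,-0.03],
    [-0.01,-0.04,-0.03],
    [-0.01,-0.05,-0.03],
  ],
  jaw=[1,1,1,1,1],
)

```text
clock: 14.85
eef_pos: [0.5683, 0.1154, 0.1173]
tool_rot: [-0.001, 0.712, 0.702, 0.001]
contact_force: [-0.7, -0.4, -0.4]
opening: 0.15
```

```bash
python3 -c "
from h import *
info();dial(.1172,1.55)"
```

```text
t 14.85 p [0.5683 0.1154 0.1173] yaw 1.5578 tilt [0.0008 0.0027] F [-0.7 -0.4 -0.4] M [-0.09  0.16 -0.04] open 0.15 q7 [-0.62  0.65  0.47  1.84 -0.42  0.75  0.06]
travel [0.01 0.03 0.01] ang [ 0.04 -0.16  0.45]
```

>>> step_arm(
  angular=[
    [0,0,-4],
    [0,0,-8],
    [0,0,-12],
    [0,0,-16],
    [0,0,-20],
  ],
  travel=[
    [0,-0.01,0.01],
    [0,-0.02,0.01],
    [0,-0.03,0.01],
    [-0.01,-0.04,0.01],
    [-0.01,-0.05,0.01],
  ],
  jaw=[1,1,1,1,1],
)

```text
clock: 15.35
eef_pos: [0.5679, 0.1151, 0.1172]
tool_rot: [-0.0, 0.578, 0.816, 0.001]
contact_force: [-0.2, -1.3, 2.2]
opening: 0.146
```

>>> step_arm(
  angular=[
    [0,0,-4],
    [0,0,-8],
    [0,0,-12],
    [0,0,-16],
    [0,0,-20],
  ],
  travel=[
    [0,-0.01,0],
    [0,-0.02,0],
    [0,-0.03,0],
    [-0.01,-0.04,0],
    [-0.01,-0.05,0],
  ],
  jaw=[1,1,1,1,1],
)

```text
clock: 15.85
eef_pos: [0.5669, 0.1154, 0.1173]
tool_rot: [-0.001, 0.425, 0.905, 0.002]
contact_force: [-6.1, 1.9, 6.7]
opening: 0.154
```

```bash
python3 -c "
from h import *
info();dial(.1172,2.25)"
```

```text
t 15.85 p [0.5669 0.1154 0.1173] yaw 2.2627 tilt [0.     0.0033] F [-6.1  1.9  6.7] M [ 0.56  1.29 -0.18] open 0.154 q7 [-0.49  0.61  0.28  1.83 -0.24  0.73  0.61]
travel [-0.06  0.04  0.01] ang [ 0.12 -0.15  0.73]
```

>>> step_arm(
  angular=[
    [0,0,-4],
    [0,0,-8],
    [0,0,-12],
    [0,0,-16],
    [0,0,-20],
  ],
  travel=[
    [0.01,-0.02,-0.02],
    [0.01,-0.03,-0.02],
    [0,-0.04,-0.02],
    [0,-0.05,-0.02],
    [0,-0.06,-0.02],
  ],
  jaw=[1,1,1,1,1],
)

```text
clock: 16.35
eef_pos: [0.566, 0.1148, 0.1172]
tool_rot: [-0.001, 0.26, 0.966, 0.001]
contact_force: [-3.2, -0.7, 1.7]
opening: 0.154
```

>>> step_arm(
  angular=[
    [0,0,-4],
    [0,0,-8],
    [0,0,-12],
    [0,0,-16],
    [0,0,-20],
  ],
  travel=[
    [0,-0.01,0],
    [0,-0.02,0],
    [0,-0.03,0],
    [-0.01,-0.04,0],
    [-0.01,-0.05,0],
  ],
  jaw=[1,1,1,1,1],
)

```text
clock: 16.85
eef_pos: [0.5656, 0.114, 0.1172]
tool_rot: [-0.001, 0.087, 0.996, 0.001]
contact_force: [-3.8, -0.9, 4.6]
opening: 0.155
```

```bash
python3 -c "
from h import *
info();dial(.1172,3.297)"
```

```text
t 16.85 p [0.5656 0.114  0.1172] yaw 2.9668 tilt [-0.0016  0.0029] F [-3.8 -0.9  4.6] M [-0.37  0.76 -0.14] open 0.155 q7 [-0.36  0.59  0.08  1.83 -0.08  0.72  1.16]
travel [-0.15  0.01  0.  ] ang [  0.17  -0.09 -18.92]
```

>>> step_arm(
  angular=[
    [0,0,-5],
    [0,0,-10],
    [0,0,-15],
    [0,0,-19],
    [0,0,-19],
  ],
  travel=[
    [0,-0.01,0],
    [0,-0.02,0],
    [0,-0.03,0],
    [-0.01,-0.04,0],
    [-0.01,-0.05,0],
  ],
  jaw=[1,1,1,1,1],
)

```text
clock: 17.35
eef_pos: [0.5654, 0.1132, 0.1172]
tool_rot: [-0.001, -0.079, 0.997, 0.002]
contact_force: [-3.1, -0.5, 4.2]
opening: 0.149
```

```bash
python3 -c "
from h import *
from crop import panel
info();dial(.1172,3.297)
c=cap('scene','s7.png');t=cap('top','t7.png')
panel('p7.png',[('s7.png',464,222),('t7.png',194,205)],6,64,64)"
```

```text
t 17.35 p [0.5654 0.1132 0.1172] yaw -2.9835 tilt [-0.002  0.003] F [-3.1 -0.5  4.2] M [-0.24  0.64 -0.01] open 0.149 q7 [-0.29  0.59 -0.01  1.83  0.    0.73  1.43]
travel [-0.18  0.04  0.  ] ang [ 0.19 -0.09  0.15]
s7.png origin 432 190
t7.png origin 162 173
```

View pics/p7.png

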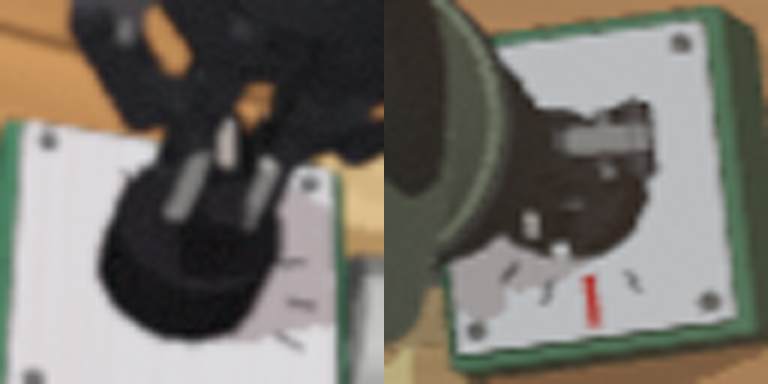

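Crop: the pointer spot is at top px ≈(191,214) and the red mark at ≈(196.5,223). I'll check the bearing with the height difference removed.

```bash
python3 -c "
from h import *
t=r.capture('top')
q=lambda x,y:(162+(x-384)/6-.42,173+y/6-.42)
P=onz(t,*q(561,250),.109);i=onz(t,*q(588,277),.075);o=onz(t,*q(594,326),.075)
sc=[onz(t,*q(*a),.075) for a in((682,42),(708,300),(477,330))]
print(P,i,o,sc)
for A in(AX,(sc[0]+sc[2])[:2]/2):
  f=lambda p:np.arctan2(A[1]-p[1],A[0]-p[0]);print(A,f(P),np.hypot(*(P[:2]-A)),f(i),f(o),f((i+o)/2),np.hypot(*(i[:2]-A)),np.hypot(*(o[:2]-A)))
d=sc[1]-sc[2];print(np.arctan2(d[0],-d[1]));d=sc[0]-sc[1];print(np.arctan2(d[1],d[0]))
d=i-o;print(np.arctan2(d[1],d[0]))
"
```

```text
[0.54220838 0.10964257 0.109     ] [0.53390805 0.10885067 0.075     ] [0.51531203 0.10558981 0.075     ] [array([0.62513432, 0.07723375, 0.075     ]), array([0.52642573, 0.0624579 , 0.075     ]), array([0.51253013, 0.15032806, 0.075     ])]
[0.5685 0.1141] 0.16794097719833925 0.026666798792790762 0.15060099168771526 0.15865741515794066 0.15548499257637965 0.03498797984863172 0.05386449237470287
[0.56883222 0.11378091] 0.1542030633376385 0.026943552226037226 0.14024295055501004 0.15186844402072855 0.14728262890355875 0.03527045945709108 0.05414337536872892
0.15683912634450337
0.14858834330578843
0.17358798210914295
```

The pointer is within about 0.01 rad of the mark. I'll let go.

>>> step_arm(
  angular=[
    [0,0,0],
    [0,0,0],
    [0,0,0],
    [0,0,0],
    [0,0,0],
  ],
  travel=[
    [0,0,0],
    [0,0,0],
    [0,0,0],
    [0,0,0],
    [0,0,0],
  ],
  jaw=[0.5,0,-0.5,-1,-1],
)

```text
clock: 18.0
eef_pos: [0.5655, 0.1133, 0.1172]
tool_rot: [-0.001, -0.077, 0.997, 0.001]
contact_force: [-0.8, 0.3, 0.7]
opening: 0.911
```

>>> step_arm(
  angular=[
    [0,0,0],
    [0,0,0],
    [0,0,0],
    [0,0,0],
    [0,0,0],
  ],
  travel=[
    [0,0,0],
    [0,0,-1.5],
    [0,0,-4],
    [0,0,-8],
    [0,0,-12],
  ],
  jaw=[-1,-1,-1,-1,-1],
)

```text
clock: 18.5
eef_pos: [0.5653, 0.1129, 0.2384]
tool_rot: [-0.001, -0.077, 0.997, 0.001]
contact_force: [0.4, 0.3, -0.6]
opening: 0.997
```

```bash
python3 -c "
from h import *
info();go(.45,-.05,.26,3.297)"
```

```text
t 18.5 p [0.5653 0.1129 0.2384] yaw -2.9873 tilt [-0.0027  0.0026] F [ 0.4  0.3 -0.6] M [ 0.   -0.07  0.03] open 0.997 q7 [-0.3   0.44  0.    1.72 -0.01  0.98  1.43]
travel [ 13.91 -14.32  -2.17] ang [ 0.17 -0.13 -0.06]
```

>>> step_arm(
  angular=[
    [0,0,0],
    [0,0,0],
    [0,0,0],
    [0,0,0],
    [0,0,0],
  ],
  travel=[
    [1,-3.5,-2],
    [2,-7,-2],
    [3,-11,-2],
    [4,-15,-2],
    [4,-18,-2],
  ],
  jaw=[-1,-1,-1,-1,-1],
)

```text
clock: 19.0
eef_pos: [0.5526, -0.074, 0.2583]
tool_rot: [-0.001, -0.076, 0.997, 0.001]
contact_force: [1.2, 1.2, 0.0]
opening: 0.998
```

```bash
python3 -c "
from h import *
from crop import panel
info()
c=cap('scene','s8.png');t=cap('top','t8.png')
panel('p8.png',[('s8.png',464,222),('t8.png',194,205)],6,64,64)"
```

```text
t 19.0 p [ 0.5526 -0.074   0.2583] yaw -2.9892 tilt [-0.0025  0.002 ] F [1.2 1.2 0. ] M [ 0.07 -0.04  0.01] open 0.998 q7 [-0.01  0.39  0.06  1.75 -0.03  1.01  1.78]
s8.png origin 432 190
t8.png origin 162 173
```

View pics/p8.png

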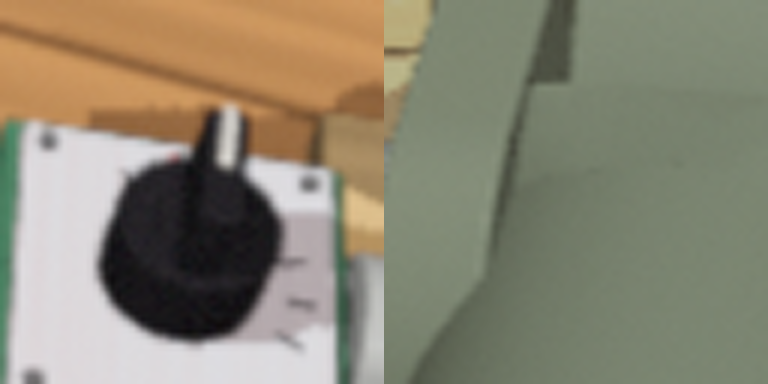

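>>> step_arm(
  angular=[
    [0,0,0],
    [0,0,0],
    [0,0,0],
    [0,0,0],
    [0,0,0],
  ],
  travel=[
    [0,-5,-1],
    [0,-10,-2],
    [0,-15,-3],
    [0,-20,-4],
    [0,-25,-4],
  ],
  jaw=[-1,-1,-1,-1,-1],
)

```text
clock: 19.6
eef_pos: [0.5901, -0.316, 0.2989]
tool_rot: [-0.0, -0.075, 0.997, 0.0]
contact_force: [0.7, 0.9, 0.5]
opening: 1.0
```

```bash
python3 -c "
from h import *
from crop import panel
info()
c=cap('scene','s9.png');t=cap('top','t9.png')
panel('p9.png',[('s9.png',464,222),('t9.png',194,205)],6,64,64)"
```

```text
t 19.6 p [ 0.5901 -0.316   0.2989] yaw -2.9919 tilt [-0.0004  0.0007] F [0.7 0.9 0.5] M [ 0.04 -0.06 -0.  ] open 1.0 q7 [ 0.33  0.54  0.12  1.39 -0.07  1.21  2.18]
s9.png origin 432 190
t9.png origin 162 173
```

View pics/p9.png

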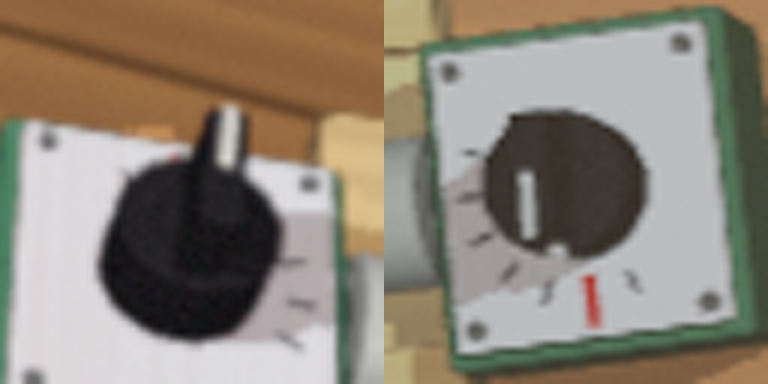

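Crop: the free knob is on the dial. The bar line runs from (523,170) to (529,237) in the top panel, the pointer spot is at (558,250) and the red mark runs from (588,277) to (594,326). I'll measure these.

```bash
python3 -c "
from h import *
np.set_printoptions(precision=4,suppress=True)
S=r.capture('scene');t=r.capture('top')
q=lambda x,y:(162+(x-384)/6-.42,173+y/6-.42); s=lambda x,y:(432+x/6-.42,190+y/6-.42)
a,ea=tri([ray(S,*s(231,106)),ray(t,*q(529,237))]);b,eb=tri([ray(S,*s(226,165)),ray(t,*q(523,170))])
print('line',a,b,ea[0],eb[0]);d=b-a;print('line yaw (tri)',np.arctan2(d[1],d[0]))
A2,B2=onz(t,*q(529,237),.141),onz(t,*q(523,170),.141);d=B2-A2;print('line yaw z=.141',np.arctan2(d[1],d[0]),A2,B2)
sc=[onz(t,*q(*k),.075)[:2] for k in((450,72),(682,42),(708,300),(477,330))];C=np.mean(sc,0);print('centre',C)
i=onz(t,*q(588,277),.075);o=onz(t,*q(594,326),.075);P=onz(t,*q(558,251),.109)
for n,p in(('ptr',P),('red',(i+o)/2),('lineend',A2)): print(n,np.arctan2(C[1]-p[1],C[0]-p[0]),np.hypot(*(p[:2]-C)))
for z in(.139,.141,.143): print(z,[proj(S,[*A2[:2],z])-.0, s(231,106)])
for e in((0,1),(3,2)):
  d=sc[e[0]]-sc[e[1]]; print(np.arctan2(-d[0],d[1]))
for e in((0,3),(1,2)):
  d=sc[e[0]]-sc[e[1]]; print(np.arctan2(d[1],d[0]))
"
```

```text
line [0.5449 0.1111 0.143 ] [0.569  0.1141 0.1429] 0.0001664500277313213 0.0006816008188527755
line yaw (tri) 0.12142294822003077
line yaw z=.141 0.1428013149199339 [0.5449 0.1119 0.141 ] [0.569  0.1154 0.141 ]
centre [0.5688 0.1141]
ptr 0.12227755956602111 0.027212350404184227
red 0.15344972062929532 0.04473233005228428
lineend 0.08945690897595773 0.023976285426120972
0.139 [array([470.0351, 208.611 ]), (470.08, 207.24666666666667)]
0.141 [array([470.302 , 207.9934]), (470.08, 207.24666666666667)]
0.143 [array([470.5698, 207.3736]), (470.08, 207.24666666666667)]
0.15559918321096466
0.15683912634450337
0.15963106421855783
0.14858834330578843
```

```bash
python3 -c "
from h import *
t=r.capture('top');I=t['img'].astype(float)
def fit(w,x0,x1,y0,y1,z):
  ps=[];ws=[]
  for v in range(y0,y1):
    k=w[v,x0:x1]; k=np.clip(k-np.median(k)-10,0,None)
    if k.sum()>40: ps.append(onz(t,(k*np.arange(x0,x1)).sum()/k.sum(),v,z)[:2]);ws.append(k.sum())
  ps=np.array(ps);m=np.polyfit(ps[:,0],ps[:,1],1,w=np.array(ws));print(len(ps),ps[[0,-1]],'yaw',np.arctan(m[0]))
fit(I.min(2),181,191,200,212,.141)
fit(I[...,0]-I[...,1],191,202,216,230,.075)
"
```

```text
11 [[0.56881443 0.11451396]
 [0.54724718 0.11261624]] yaw 0.10572545546146289
9 [[0.533334   0.10861745]
 [0.51511028 0.10572284]] yaw 0.17058449566603345
```

>>> step_arm(
  angular=[
    [0,0,0],
    [0,0,0],
    [0,0,0],
    [0,0,0],
    [0,0,0],
  ],
  travel=[
    [0,5,0],
    [0,10,0],
    [0,15,0],
    [0,20,0],
    [0,25,0],
  ],
  jaw=[1,1,1,1,1],
)

```text
clock: 20.35
eef_pos: [0.5515, -0.0638, 0.298]
tool_rot: [-0.001, -0.076, 0.997, 0.001]
contact_force: [1.3, 0.7, -0.3]
opening: 0.142
```

```bash
python3 -c "
from h import *
info();go(.5688,.1141,.18,3.297)"
```

```text
t 20.35 p [ 0.5515 -0.0638  0.298 ] yaw -2.9899 tilt [-0.0022  0.0024] F [ 1.3  0.7 -0.3] M [ 0.04 -0.04  0.01] open 0.142 q7 [-0.04  0.35  0.06  1.7  -0.03  1.09  1.76]
travel [-4.41 17.29 11.84] ang [ 0.16 -0.1  -0.22]
```

>>> step_arm(
  angular=[
    [0.1,-0.1,0],
    [0.1,-0.1,0],
    [0.1,-0.1,0],
    [0.1,-0.1,0],
    [0.1,-0.1,0],
  ],
  travel=[
    [-1,4.5,1],
    [-2.2,9,3],
    [-3.3,13.5,6],
    [-4.4,17.3,10],
    [-4.4,17.3,11.8],
  ],
  jaw=[1,1,1,1,1],
)

```text
clock: 20.85
eef_pos: [0.5672, 0.1206, 0.1789]
tool_rot: [-0.0, -0.079, 0.997, 0.002]
contact_force: [0.1, -0.4, -0.9]
opening: -0.001
```

>>> step_arm(
  angular=[
    [0,0,0],
    [0,0,0],
    [0,0,0],
    [0,0,0],
    [0,0,0],
  ],
  travel=[
    [0,0,0.7],
    [0,0,1.4],
    [0,0,2.1],
    [0,0,2.8],
    [0,0,2.8],
  ],
  jaw=[1,1,1,1,1],
)

```text
clock: 21.35
eef_pos: [0.5671, 0.1199, 0.1507]
tool_rot: [-0.0, -0.079, 0.997, 0.002]
contact_force: [0.2, 0.8, 0.1]
opening: -0.001
```

```bash
python3 -c "
from h import *
info();go(.5688,.1141,.142,3.297)"
```

```text
t 21.35 p [0.5671 0.1199 0.1507] yaw -2.9837 tilt [-0.001  0.003] F [0.2 0.8 0.1] M [ 0.01  0.01 -0.01] open -0.001 q7 [-0.3   0.55 -0.01  1.8   0.    0.8   1.42]
travel [-0.08 -0.61  0.87] ang [ 0.18 -0.03  0.14]
```

>>> step_arm(
  angular=[
    [0,0,0],
    [0,0,0],
    [0,0,0],
    [0,0,0],
    [0,0,0],
  ],
  travel=[
    [-0.1,-0.6,0],
    [-0.1,-0.6,0.3],
    [-0.1,-0.6,0.6],
    [-0.1,-0.6,0.75],
    [-0.1,-0.6,0.75],
  ],
  jaw=[1,1,1,1,1],
)

```text
clock: 21.85
eef_pos: [0.5689, 0.1143, 0.143]
tool_rot: [-0.001, -0.079, 0.997, 0.002]
contact_force: [-0.2, -0.2, 0.3]
opening: 0.001
```

>>> step_arm(
  angular=[
    [0,0,0],
    [0,0,0],
    [0,0,0],
  ],
  travel=[
    [0,0,0.05],
    [0,0,0.1],
    [0,0,0.1],
  ],
  jaw=[1,1,1],
)

```text
clock: 22.15
eef_pos: [0.5689, 0.1143, 0.142]
tool_rot: [-0.001, -0.079, 0.997, 0.002]
contact_force: [-0.4, -0.3, 0.1]
opening: 0.004
```

>>> step_arm(
  angular=[
    [0,0,0],
    [0,0,0],
    [0,0,0],
  ],
  travel=[
    [0,0,0.05],
    [0,0,0.1],
    [0,0,0.1],
  ],
  jaw=[1,1,1],
)

```text
clock: 22.45
eef_pos: [0.5689, 0.1144, 0.1411]
tool_rot: [-0.0, -0.079, 0.997, 0.002]
contact_force: [-1.1, 0.4, 2.7]
opening: -0.001
```

>>> step_arm(
  angular=[
    [0,0,0],
    [0,0,0],
    [0,0,0],
  ],
  travel=[
    [0,0,0.05],
    [0,0,0.1],
    [0,0,0.1],
  ],
  jaw=[1,1,1],
)

```text
clock: 22.75
eef_pos: [0.5691, 0.1144, 0.1411]
tool_rot: [-0.0, -0.079, 0.997, 0.002]
contact_force: [-6.2, -1.5, 19.1]
opening: -0.0
```

>>> step_arm(
  angular=[
    [0,0,0],
    [0,0,0],
    [0,0,0],
    [0,0,0],
    [0,0,0],
  ],
  travel=[
    [0,0,-1],
    [0,0,-3],
    [0,0,-3],
    [0,0,-3],
    [0,0,-3],
  ],
  jaw=[1,1,-1,-1,-1],
)

```text
clock: 23.25
eef_pos: [0.5689, 0.1143, 0.1707]
tool_rot: [-0.0, -0.079, 0.997, 0.002]
contact_force: [-0.1, -0.3, 0.3]
opening: 0.506
```

```bash
python3 -c "
from h import *
info();go(.5655,.1134,.1175,3.297)"
```

```text
t 23.25 p [0.5689 0.1143 0.1707] yaw -2.9836 tilt [-0.0011  0.0031] F [-0.1 -0.3  0.3] M [-0.01  0.01  0.02] open 0.506 q7 [-0.29  0.52 -0.01  1.78  0.    0.84  1.43]
travel [ 0.34 -0.05  5.32] ang [ 0.19 -0.03  0.15]
```

The touch test gave contact at z=0.141 (75+66 mm), so the skirt lies on the plate. I'll make one more measurement of the pointer angle from the saved picture.

```bash
python3 -c "
from h import *
I=cv2.imread('pics/t9.png').astype(int)
print(I[199:218,182:196].min(2))
I0=cv2.imread('pics/t9.png');R=I[...,2]-I[...,1];print(R[216:230,192:201])"
```

```text
[[ 45  47  50  51  51  51  48  42  42  42  46  45  50  49]
 [ 45  50  54  56  54  52  47  41  41  43  43  48  52  49]
 [ 47  46  80 105  91  52  48  44  42  41  41  49  50  51]
 [ 46  47 122 173 154  56  48  44  39  41  42  45  51  51]
 [ 45  47 119 171 156  73  50  44  42  41  41  46  50  52]
 [ 47  47  95 161 156  72  50  45  41  40  43  47  50  51]
 [ 44  48  97 162 157  74  52  46  41  42  42  45  50  49]
 [ 46  47  96 161 160  86  52  48  42  41  43  45  49  49]
 [ 43  46  97 161 163 100  50  47  44  42  41  47  49  50]
 [ 45  46  97 161 163  99  51  47  44  42  43  44  50  52]
 [ 46  48  93 161 164 100  49  47  43  40  43  48  50  53]
 [ 45  46  70 153 164 100  51  46  40  43  42  46  48  51]
 [ 46  49  69 151 166 108  49  45  42  42  43  43  48  51]
 [ 74  53  64 128 133  75  41  44  45  45  44  45  48  51]
 [136  94  68  50  42  44  43  64  91  89  64  47  50  50]
 [154 154 135  94  72  57  63 118 167 163 103  50  46  41]
 [154 153 154 156 144 111 103 132 155 161 126  63  61  57]
 [152 138 141 154 154 153 156 156 155 157 139 125 123 125]
 [138 105 128 154 153 153 156 156 156 156 154 156 159 176]]
[[  3   5   6   4   1  -2  -2  -2  -3]
 [  5   4   4   0  -1  -1  -2  -3  -3]
 [  4   0   0   3  15  11  -2  -2  -3]
 [ -3  -2  16  72 113  25  -3  -3  -2]
 [ -3  -3   9  51 116  32  -3  -2  -2]
 [ -3  -2   8  48 116  33  -1  -2  -2]
 [ -3  -2  -2  27 118  54  10  -2  -3]
 [ -3  -3  -2  27 114  57  11  -2  -2]
 [ -2  -2  -3  25 100  79  20  -2  -3]
 [ -3  -3  -2  23  95  78  20  -3  -2]
 [ -2  -3  -3  18  73  75  19  -2  -2]
 [ -2  -3  -2  14  44  43  17  -3  -3]
 [ -3  -3  -3  -3  -2  -2  -2  -3  -2]
 [ -2  -4  -5  -7 -11 -11 -15 -20 -23]]
```

The knob pointer reads about 0.04 rad (2°) clockwise of the mark. I'll regrip and nudge it.

```bash
python3 -c "
from h import *
go(.567,.1138,.1185,3.26)"
```

```text
travel [ 0.19 -0.04  5.22] ang [ 0.19 -0.04  2.27]
```

>>> step_arm(
  angular=[
    [0.2,0,2.3],
    [0.2,0,2.3],
    [0.2,0,2.3],
    [0.2,0,2.3],
    [0.2,0,2.3],
  ],
  travel=[
    [0.2,0,0],
    [0.2,0,1.5],
    [0.2,0,3],
    [0.2,0,4.5],
    [0.2,0,5.2],
  ],
  jaw=[-1,-1,-1,-1,-1],
)

```text
clock: 23.75
eef_pos: [0.566, 0.114, 0.117]
tool_rot: [-0.001, -0.059, 0.998, -0.0]
contact_force: [-0.3, -0.6, -0.2]
opening: 1.001
```

```bash
python3 -c "
from h import *
info();go(.567,.1138,.1185,3.26)"
```

```text
t 23.75 p [0.566 0.114 0.117] yaw -3.0236 tilt [-0.0028 -0.001 ] F [-0.3 -0.6 -0.2] M [-0.03  0.01 -0.04] open 1.001 q7 [-0.3   0.59  0.    1.82 -0.    0.73  1.39]
travel [-0.1  -0.03 -0.15] ang [-0.04 -0.17 -0.03]
```

>>> step_arm(
  angular=[
    [0,0,0],
    [0,0,0],
    [0,0,0],
    [0,0,0],
    [0,0,0],
  ],
  travel=[
    [0,0,-0.2],
    [0,0,-0.3],
    [0,0,-0.3],
    [0,0,-0.3],
    [0,0,-0.3],
  ],
  jaw=[1,1,1,1,1],
)

```text
clock: 24.25
eef_pos: [0.5663, 0.1139, 0.1205]
tool_rot: [-0.001, -0.059, 0.998, -0.0]
contact_force: [-1.6, -11.2, 23.9]
opening: 0.153
```

```bash
python3 -c "
from h import *
info();go(.566,.114,.12,3.337)"
```

```text
t 24.25 p [0.5663 0.1139 0.1205] yaw -3.0237 tilt [-0.0021 -0.001 ] F [ -1.6 -11.2  23.9] M [-2.43  0.3  -0.12] open 0.153 q7 [-0.3   0.59  0.    1.82 -0.    0.74  1.39]
travel [0.02 0.02 0.05] ang [-0.04 -0.13 -4.44]
```

>>> step_arm(
  angular=[
    [0,0,-1.5],
    [0,0,-3],
    [0,0,-4.4],
    [0,0,-4.4],
    [0,0,-4.4],
  ],
  travel=[
    [0,0,0],
    [0,0,0],
    [0,0,0],
    [0,0,0],
    [0,0,0],
  ],
  jaw=[1,1,1,1,1],
)

```text
clock: 24.75
eef_pos: [0.5662, 0.1136, 0.1206]
tool_rot: [-0.001, -0.097, 0.995, -0.0]
contact_force: [-1.8, -3.8, 5.0]
opening: 0.148
```

```bash
python3 -c "
from h import *
info()"
```

```text
t 24.75 p [0.5662 0.1136 0.1206] yaw -2.9473 tilt [-0.0023 -0.0012] F [-1.8 -3.8  5. ] M [-0.76  0.72 -0.02] open 0.148 q7 [-0.29  0.59 -0.02  1.82  0.02  0.74  1.45]
```

>>> step_arm(
  angular=[
    [0,0,0],
    [0,0,0],
    [0,0,0],
    [0,0,0],
    [0,0,0],
  ],
  travel=[
    [0,0,0],
    [0,0,0],
    [0,0,0],
    [0,0,0],
    [0,0,0],
  ],
  jaw=[0.5,0,-0.5,-1,-1],
)

```text
clock: 25.25
eef_pos: [0.5662, 0.1137, 0.1206]
tool_rot: [-0.001, -0.097, 0.995, -0.0]
contact_force: [-1.0, -0.5, 0.5]
opening: 0.912
```

>>> step_arm(
  angular=[
    [0,0,0],
    [0,0,0],
    [0,0,0],
    [0,0,0],
    [0,0,0],
  ],
  travel=[
    [0,0,0],
    [0,0,-2],
    [0,0,-6],
    [0,0,-11],
    [0,0,-16],
  ],
  jaw=[-1,-1,-1,-1,-1],
)

```text
clock: 25.75
eef_pos: [0.5661, 0.1138, 0.2823]
tool_rot: [-0.001, -0.097, 0.995, -0.0]
contact_force: [0.7, 0.0, 0.6]
opening: 0.996
```

>>> step_arm(
  angular=[
    [0,0,0],
    [0,0,0],
    [0,0,0],
    [0,0,0],
    [0,0,0],
  ],
  travel=[
    [0,-5,0],
    [0,-10,0],
    [0,-15,0],
    [0,-20,0],
    [0,-25,0],
  ],
  jaw=[-1,-1,-1,-1,-1],
)

```text
clock: 26.25
eef_pos: [0.6145, -0.1334, 0.2827]
tool_rot: [-0.001, -0.097, 0.995, -0.0]
contact_force: [0.9, 0.5, 0.5]
opening: 1.002
```

>>> step_arm(
  angular=[
    [0,0,0],
    [0,0,0],
    [0,0,0],
    [0,0,0],
    [0,0,0],
  ],
  travel=[
    [0,-5,0],
    [0,-10,0],
    [0,-15,0],
    [0,-18,0],
    [0,-18,0],
  ],
  jaw=[-1,-1,-1,-1,-1],
)

```text
clock: 26.75
eef_pos: [0.6482, -0.3155, 0.2818]
tool_rot: [-0.002, -0.094, 0.996, -0.001]
contact_force: [-0.5, -0.1, 0.5]
opening: 0.998
```

```bash
python3 -c "
from h import *
from crop import panel
info();c=cap('scene','s10.png');t=cap('top','t10.png')
panel('p10.png',[('s10.png',464,222),('t10.png',194,205)],6,64,64)
I=t['img'].astype(int);M=I.min(2);print(M[199:218,182:196])
for z in(.141,.143):
  ps=[]
  for v in range(201,213):
    k=np.clip(M[v,183:189]-55,0,None)
    if k.sum()>100: ps.append(onz(t,(k*np.arange(183,189)).sum()/k.sum(),v,z)[:2])
  ps=np.array(ps);print(z,len(ps),ps[[0,-1]],np.polyfit(ps[:,0],ps[:,1],1)[0])"
```

```text
t 26.75 p [ 0.6482 -0.3155  0.2818] yaw -2.9524 tilt [-0.0039 -0.0031] F [-0.5 -0.1  0.5] M [-0.    0.01  0.03] open 0.998 q7 [ 0.32  0.65  0.09  1.25 -0.05  1.25  2.17]
s10.png origin 432 190
t10.png origin 162 173
[[ 46  49  48  50  51  50  47  41  42  39  41  47  49  46]
 [ 46  48  54  57  54  52  49  42  39  41  44  46  51  49]
 [ 46  47  79 106  92  53  48  41  41  40  42  46  51  51]
 [ 45  46 122 173 158  73  48  44  41  42  42  46  51  50]
 [ 43  48  96 163 157  72  47  44  41  40  42  44  50  50]
 [ 44  48  96 163 161  87  50  45  41  41  42  46  49  52]
 [ 45  47  97 163 165 100  49  43  40  42  43  46  51  47]
 [ 44  44  94 161 164  99  49  46  41  43  40  45  52  49]
 [ 44  49  70 153 166 100  52  45  42  42  40  46  45  50]
 [ 45  47  70 154 170 114  49  44  42  40  41  41  48  53]
 [ 41  46  68 153 175 126  50  44  43  41  42  45  49  50]
 [ 44  44  47 149 175 128  50  45  39  43  39  45  49  51]
 [ 50  48  48 147 178 138  50  46  43  39  41  44  47  51]
 [ 89  52  48 123 153 116  39  41  44  44  42  44  49  50]
 [135  94  67  48  43  39  40  63  90  94  73  48  49  47]
 [155 155 136  95  70  57  47 110 167 174 133  50  43  39]
 [155 153 154 156 144 112  89 109 149 177 154  70  58  59]
 [152 140 141 156 154 154 157 157 158 158 140 120 119 128]
 [138 105 128 156 155 154 156 158 158 156 154 156 159 176]]
0.141 12 [[0.56881314 0.11456135]
 [0.5451219  0.11144333]] 0.1336280237103503
0.143 12 [[0.56865606 0.11393847]
 [0.54501176 0.11082663]] 0.13362802371035037
```

View pics/p10.png

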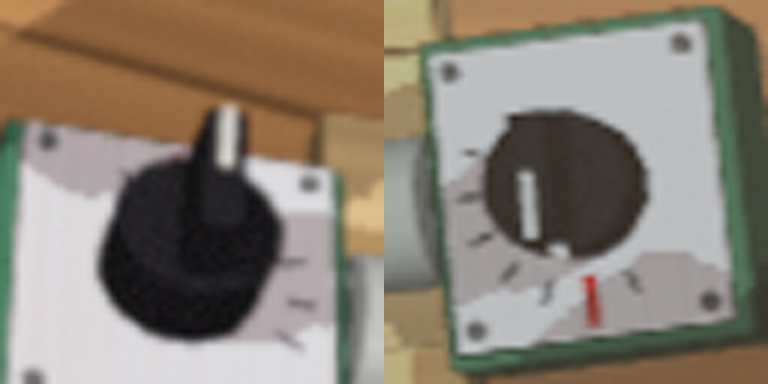

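Crop: the knob is seated as before, and the pointer spot at ≈(191,214) is in line with the red mark. The line bearing is 0.134 and the pointer bearing about 0.15, against 0.153 for the mark. The arm is clear, so I'll hand it in.

```bash
python3 -c "
from h import *
print(r.job_done())"
```

```text
the job is handed in; nothing more can be done
None
```

The black knob is back on the shaft, pressed home, and its pointer stands at the red mark to within about 0.02 rad. I let go, moved the arm clear and handed the job in at about 27 s.

- **Keying:** My first lowering, at a guessed angle, happened to go onto the flat and the knob slid partly down without any turning. I lifted it off and turned it away. Then I rested it on the shaft with about 5–15 N and turned it slowly counterclockwise until the force vanished and it dropped.
- **Seating:** I pressed it home with at most about 34 N. With the knob released, a touch on top of the grip bar met it at 0.141 m, which is the plate (75 mm) plus the knob (66 mm). The two-camera estimate read about 2 mm higher; I trusted the touch.
- **Pointer:** After the first release it read about 0.04 rad clockwise of the mark, so I gripped it again and nudged it. The last picture gives 0.134 rad for the line on the bar and roughly 0.15 for the pointer tip, against 0.153 for the mark. That is near the limit of the pixels.
- **Forces:** The wrist force read 40 N when the fingers closed on the knob on the board and 24 N at the second grip.
- **Rest of the bench:** I planned every move to stay clear of the other objects and never touched them on purpose. I did not take a final wide picture to confirm they had not moved.

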